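# Spread the brass slugs and hold the reflector flap at the mark

### The job

Get the turned brass slugs ready for a surface inspection: spread the heap in the lined tray into a single even layer, no slug on another and at least 15 mm of bare lining between any two, with the white reflector flap still lowered. Then lift the flap until it is parallel to the red set arm, and finish while still holding it there at rest, because it falls when let go. Do not shift the red arm or the other things on the bench.

Things in the scene. Friction and masses are not known exactly. Their poses are not given: they have to be found in the camera images.
- tray_floor (a point): centre of the tray's grey lined floor, 21 mm above the table. Axes of the fixed wooden station (yaw varies within 0.15 rad): z up, x away from the robot, y towards the flap. Tray inside: 220 mm along x, 280 mm along y; dark walls 8 mm thick stand 15 mm above the lining. Behind it (+x) a 60 mm ledge carries a cup and a punch
- flap_hinge (a point): centre of the flap's hinge line, which runs along the station's x, 165 mm from the tray's centre in the station's y and 90 mm above the table. Dark steel hinge brackets, 10 mm thick, stand at x = +-113 mm
- flap_bar (a point): middle of the flap's grip bar: dark round steel, 12 mm diameter, along the station's x, 205 mm from the hinge line and 55 mm beyond the edge of the white panel (200 x 140 x 10 mm), on two stalks at x = +-72 mm; can be pinched from above between them. Flap lowered: level, pointing away from the tray, bar 90 mm above the table, free below. Own y axis: from hinge to bar
- flap (a joint): angle of the flap: 0 lying level on its rest block (lowered), growing as the bar rises; upper stop 1.45 rad. The hinge is free: the flap (about 0.55 kg, some 3 N at the bar when level) falls back whenever it is let go
- mark (a joint): angle of the red set arm, which shows the wanted flap angle, in the same sense and about the same hinge line as joint flap (flap at the mark when both are equal). Between 0.6 and 1.0 rad; clamped stiffly
- mark_tip (a point): point on the line of the red set arm, 205 mm from the hinge line. The arm is a red bar, 8 x 12 mm, reaching 205 mm from the hinge, beside the flap on its far side (126 mm from the flap's middle in x). Own y axis: along the arm, away from the hinge; the flap at the mark is parallel to it
- slug0: one of five identical plain brass slugs: upright solid cylinder, 34 mm diameter, 28 mm tall, about 0.2 kg. Origin: centre of its underside. At the start the slugs stand in a heap near the middle of the tray: three in a close row (0 in the middle, 1 and 2 at the ends), 3 and 4 on top of them
- slug0_center (a point): centre of slug0, 14 mm above its underside
- slug1: one of five identical plain brass slugs: upright solid cylinder, 34 mm diameter, 28 mm tall, about 0.2 kg. Origin: centre of its underside
- slug1_center (a point): centre of slug1, 14 mm above its underside
- slug2: one of five identical plain brass slugs: upright solid cylinder, 34 mm diameter, 28 mm tall, about 0.2 kg. Origin: centre of its underside
- slug2_center (a point): centre of slug2, 14 mm above its underside
- slug3: one of five identical plain brass slugs: upright solid cylinder, 34 mm diameter, 28 mm tall, about 0.2 kg. Origin: centre of its underside
- slug3_center (a point): centre of slug3, 14 mm above its underside
- slug4: one of five identical plain brass slugs: upright solid cylinder, 34 mm diameter, 28 mm tall, about 0.2 kg. Origin: centre of its underside
- slug4_center (a point): centre of slug4, 14 mm above its underside
- cup: bystander: small steel cup, rim 52 mm across, 60 mm tall, on the ledge behind the tray; origin under its base
- punch: bystander: square steel punch, about 120 mm long, 11 mm thick, lying on the ledge behind the tray; origin under its middle
- bowl: bystander: brass bowl 124 mm across, 45 mm tall, on the table at the flap side; origin under its base
- hoop: bystander: dark steel hoop 130 mm across, 55 mm tall, at the flap side; origin at the centre of its underside
- hammer: bystander: hammer lying on the table on the tray side (world -y); origin under its middle
- mallet: bystander: mallet with black rubber head (85 x 52 x 52 mm) and 220 mm wooden handle, lying at the flap side; origin under the joint of head and handle
- jar: bystander: amber glass jar with metal cap, 64 mm across, 75 mm tall, on the tray side (world -y); origin under its base

How it is judged:
On the way, in this order (a step that is already met when the one before it is completed fails the run):
1. all five slugs lie in the tray in one layer, at least 15 mm apart, at rest, the flap still lowered (z of slug0_center in the frame of tray_floor between 0.008 and 0.024 m and x of slug0_center in the frame of tray_floor between -0.11 and 0.11 m and y of slug0_center in the frame of tray_floor between -0.14 and 0.14 m and z of slug1_center in the frame of tray_floor between 0.008 and 0.024 m and x of slug1_center in the frame of tray_floor between -0.11 and 0.11 m and y of slug1_center in the frame of tray_floor between -0.14 and 0.14 m and z of slug2_center in the frame of tray_floor between 0.008 and 0.024 m and x of slug2_center in the frame of tray_floor between -0.11 and 0.11 m and y of slug2_center in the frame of tray_floor between -0.14 and 0.14 m and z of slug3_center in the frame of tray_floor between 0.008 and 0.024 m and x of slug3_center in the frame of tray_floor between -0.11 and 0.11 m and y of slug3_center in the frame of tray_floor between -0.14 and 0.14 m and z of slug4_center in the frame of tray_floor between 0.008 and 0.024 m and x of slug4_center in the frame of tray_floor between -0.11 and 0.11 m and y of slug4_center in the frame of tray_floor between -0.14 and 0.14 m and horizontal distance between slug0_center and slug1_center above 0.0475 m and horizontal distance between each of slug0_center, slug1_center and slug2_center above 0.0475 m and horizontal distance between each of slug0_center, slug1_center, slug2_center and slug3_center above 0.0475 m and horizontal distance between each of slug0_center, slug1_center, slug2_center, slug3_center and slug4_center above 0.0475 m and linear speed of each of slug0, slug1, slug2, slug3, slug4 below 0.02 m/s and value of joint flap below 0.12 rad), for 0.2 s.
2. the flap is held parallel to the red set arm (angle between the y axis of flap_bar and the y axis of mark_tip, either way round below 0.07 rad and velocity of joint flap between -0.05 and 0.05 rad/s and contact force between any of the fingers, the arm and flap above 0.5 N), for 0.3 s.
At the end, for the whole second after the job is handed in: All five slugs lie on the tray's lining in one layer at rest, with gaps of at least 15 mm (centres 47.5 mm or more apart, allowing for reading error), and the robot holds the flap still (under 0.05 rad/s), touching it with at least 0.5 N, within 0.07 rad (4 degrees) of the red set arm (all of step 2 and z of slug0_center in the frame of tray_floor between 0.008 and 0.024 m and x of slug0_center in the frame of tray_floor between -0.11 and 0.11 m and y of slug0_center in the frame of tray_floor between -0.14 and 0.14 m and z of slug1_center in the frame of tray_floor between 0.008 and 0.024 m and x of slug1_center in the frame of tray_floor between -0.11 and 0.11 m and y of slug1_center in the frame of tray_floor between -0.14 and 0.14 m and z of slug2_center in the frame of tray_floor between 0.008 and 0.024 m and x of slug2_center in the frame of tray_floor between -0.11 and 0.11 m and y of slug2_center in the frame of tray_floor between -0.14 and 0.14 m and z of slug3_center in the frame of tray_floor between 0.008 and 0.024 m and x of slug3_center in the frame of tray_floor between -0.11 and 0.11 m and y of slug3_center in the frame of tray_floor between -0.14 and 0.14 m and z of slug4_center in the frame of tray_floor between 0.008 and 0.024 m and x of slug4_center in the frame of tray_floor between -0.11 and 0.11 m and y of slug4_center in the frame of tray_floor between -0.14 and 0.14 m and horizontal distance between slug0_center and slug1_center above 0.0475 m and horizontal distance between each of slug0_center, slug1_center and slug2_center above 0.0475 m and horizontal distance between each of slug0_center, slug1_center, slug2_center and slug3_center above 0.0475 m and horizontal distance between each of slug0_center, slug1_center, slug2_center, slug3_center and slug4_center above 0.0475 m and linear speed of each of slug0, slug1, slug2, slug3, slug4 below 0.02 m/s); the arm keeps its last pose, push and grip.
It fails at once if the red set arm is shifted (more than 10 mm at its tip) (distance of mark_tip from where it was at the start of the episode above 0.01 m).
It fails at once if another thing on the bench is shifted more than 30 mm (distance of any of cup, punch, bowl, hoop, hammer, mallet, jar from where it was at the start of the episode above 0.03 m).
It also fails if it takes over 72 s, if anything falls off the work surface, if the arm or the gripper's body presses on something with over 40 N, if the wrist force passes 120 N, or if a joint passes its speed limit or range.

### The arm

A 7-joint arm with a two-finger parallel gripper is mounted at the origin on the work surface. World frame = base frame: x ahead of the robot, y to its left, z up, the work surface at z = 0. Lengths are in m, angles in rad, forces in N, time in s.
With the tool pointing down it reaches from about 0.425 to 0.875 m from the base axis. Payload 8.4 kg.
Tool frame: the origin (TCP) lies midway between the tips of the shut fingers; the grasp point (between the pads) lies robot.grip_depth behind it (robot.grip_depth is the distance from the TCP to the grasp point, in m); x points along the fingers, y is the direction in which the jaws open and shut, and the axes are right-handed (so a half turn about x gives the same grasp; the last joint's range is limited). The gripper opens to 87 mm and grips with 3 to 60 N. Pads are 19 mm wide; open, the fingers measure 117 mm over their backs; the gripper's body (75 mm by 190 mm) begins 51 mm behind the grasp point.
Start: joints at [-1.431, 0.333, 0.04, 1.465, -0.013, 1.343, -0.059], TCP at [0.154, 0.632, 0.223] pointing down, gripper open.
Joint ranges: [-2.58, 2.58], [-0.38, 2.09], [-1.3, 1.39], [0.25, 2.4], [-1.5, 4.64], [0.08, 2.09], [-2.65, 2.65]. Speed limits (rad/s): [2.22, 2.22, 2.79, 2.79, 3.14, 3.14, 3.14].

### API

Orientations are given as [roll, pitch, yaw] about the fixed x, y, z axes, in that order (R = Rz(yaw) Ry(pitch) Rx(roll)).
In Python, from bench import robot gives the robot as it stands.
- The arm moves only by the tool send_rows, never from a script. Its argument "motion" is text: rows parted by semicolons, each of 4 numbers parted by spaces: the shift along the tool's x, y, z in m, then the turn about the tool's x in degrees. A call has 1 to 10 rows; each row is the pose to reach, as a shift and turn from the pose commanded when the call began, along the tool's axes at that moment; what a row does not reach only later rows make up. A row lasts 1/8 s, in which the tool goes at most 62.5 mm and 10.7 degrees, less where a joint would pass 70% of its speed; a pose out of reach is approached as far as the arm can. A call with a gripper value outside its range is refused whole. "grip" is the closure in counts, from 0 (fully open) to 255 (shut), set as the call begins (left out, the last holds). The fingers move at their own pace and stop on an object; "grip_force" is the grip in N (left out, the last holds). Time passes only in rows, so rows that repeat a pose let the fingers close. It gives the time, the measured TCP pose, the force and the opening at its end, in the units of the state.
- robot.read_state(): the state, without advancing time (a new reading comes with each control period).
- robot.capture(name): name is "scene" or "top" or "wrist"; returns a dict with "pixels" (480x640x3 uint8, blue, green, red), "depth" (480x640 float32, m along the optical axis (not along the pixel's ray), 0 where there is no reading), "vfov" (degrees; the focal length in pixels is half the picture's height over the tangent of half this angle, whatever the lens; pixels are square), "cx", "cy" (the principal point, pixels), "pose" (4x4, takes a point from camera to world coordinates). Camera axes: x right, y up, looking along -z (the intrinsics and any distortion apply to the point x, -y, -z); pixel columns grow to the right and rows downward; lengths in m; the calibration is good to about 2 mm. A picture is of the moment at which its call begins.
- robot.job_done(): hands the job in, once; it reports no verdict.
The state is a dict: "time": time; "q": joint angles; "qvel": joint speeds; "joint_efforts": joint torques, N m; "ee_pos": TCP position; "tcp_rot": TCP orientation; "ft_force": force on the tool from outside, world axes, zero at the start; "wrist_torque": the same for the moment, N m; "finger_gap": finger opening in m.
Only numpy, scipy, OpenCV 4.12 (cv2) and the standard library are available. Lean on these libraries where they do the work, as an engineer would, in place of code of your own. Each camera call takes 0.05 s, during which the arm holds its last target.

## Working session

There is one attempt and no reset: what is moved stays moved. The work goes in short steps, Python scripts to look and compute and a tool call to move; the robot and the scene stay as the last step left them, time stands still between calls to the robot, and variables do not carry over. Pictures are saved under pics/ and viewed, and the job is handed in when it is done.

Besides the shell and the picture viewer there is one more tool, called after ">>>" as name(argument=value, ...), one argument or row to a line, values as JSON. send_rows: Moves the arm, as the interface text tells. Its arguments: {"type":"object","properties":{"motion":{"type":"string"},"grip":{"type":"number"},"grip_force":{"type":"number"}},"required":["motion"]}

```bash
ls -la; mkdir -p pics
python3 - <<'E'
from bench import robot
import cv2
s=robot.read_state();print(s, robot.grip_depth)
for n in ["scene","top","wrist"]:
    c=robot.capture(n);cv2.imwrite(f"pics/{n}0.png",c["pixels"]);print(n,c["vfov"],c["cx"],c["cy"],c["pose"],[k for k in c])
E
```

```text
total 12
drwxr-xr-x  3 agent agent 4096 Dec  7 14:32 .
drwxr-xr-x 23 root  root  4096 Dec  7 14:32 ..
drwxr-xr-x  2 agent agent 4096 Dec  7 14:32 pics
{'time': 0.0, 'q': array([-1.43116949,  0.33393309,  0.03986078,  1.46628144, -0.01339285,
        1.34333092, -0.05850651]), 'qvel': array([-7.30147600e-04,  2.76409141e-03,  1.09924199e-03, -9.76416308e-05,
       -1.18241200e-03, -9.34429069e-04, -5.61078034e-04]), 'joint_efforts': array([ 1.04728749e-04, -6.56362796e+01,  1.33488379e+00, -4.03797162e+01,
       -5.98468445e-02,  4.49302210e-02,  1.62404285e-04]), 'ee_pos': array([0.1536751 , 0.63107055, 0.22163981]), 'tcp_rot': array([-1.50102463,  1.56910932, -1.73986141]), 'ft_force': array([-0.09573867, -0.65939977,  0.55493685]), 'wrist_torque': array([-0.01493797, -0.00749462, -0.01086919]), 'finger_gap': 0.08707789477491182} 0.0187
scene 46.19227220437898 323.8289301095652 230.62700498935385 [[-0.70168838 -0.52012867  0.48692872  1.28499617]
 [ 0.71247143 -0.51629441  0.47521001  0.78566929]
 [ 0.00422822  0.68037214  0.73285461  1.20180212]
 [ 0.          0.          0.          1.        ]] ['pixels', 'depth', 'vfov', 'cx', 'cy', 'pose']
top 47.292370191487414 318.57617237784683 236.61536001029984 [[ 2.69615533e-02  9.90076810e-01 -1.37916584e-01  3.30146675e-01]
 [-9.99633205e-01  2.70563140e-02 -1.18792723e-03  7.19333605e-02]
 [ 2.55537519e-03  1.37898025e-01  9.90443136e-01  1.79398460e+00]
 [ 0.00000000e+00  0.00000000e+00  0.00000000e+00  1.00000000e+00]] ['pixels', 'depth', 'vfov', 'cx', 'cy', 'pose']
wrist 61.751786891789 309.9756905804034 232.987511056864 [[ 2.37801495e-01 -9.24921439e-01 -2.96598686e-01  7.09645492e-02]
 [ 9.71313511e-01  2.26218443e-01  7.33162941e-02  6.52015312e-01]
 [-7.15719108e-04 -3.05525036e-01  9.52183774e-01  3.83712007e-01]
 [ 0.00000000e+00  0.00000000e+00  0.00000000e+00  1.00000000e+00]] ['pixels', 'depth', 'vfov', 'cx', 'cy', 'pose']
```

View pics/scene0.png

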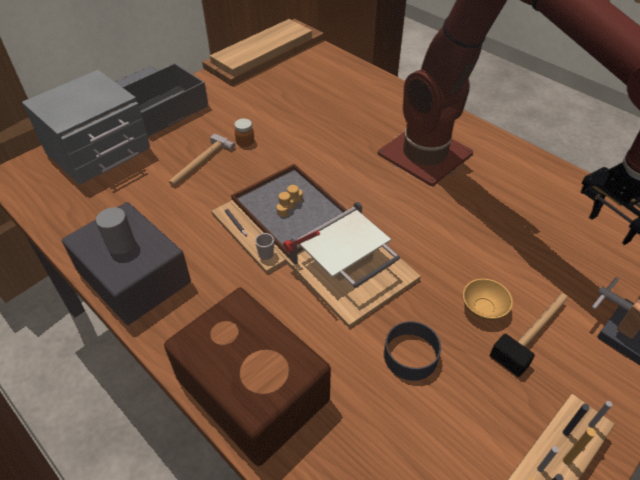

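View pics/top0.png

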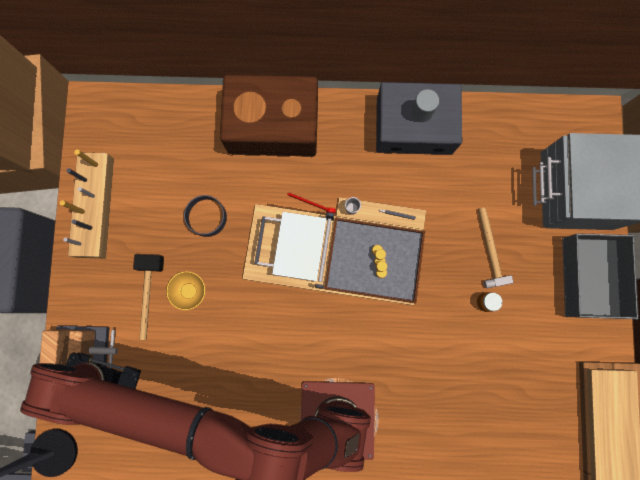

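View pics/wrist0.png

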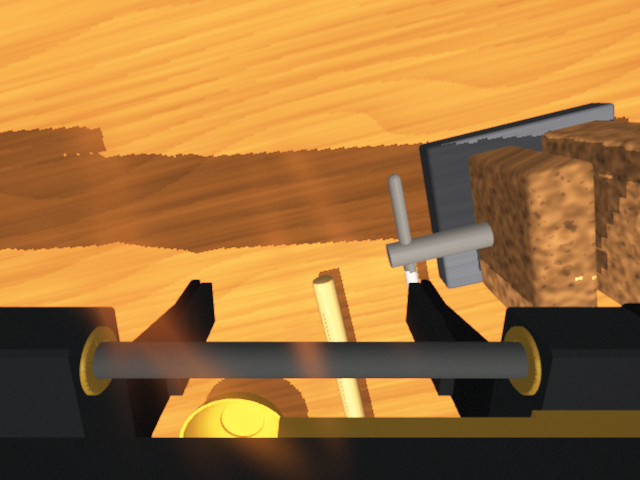

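```bash
cat > h.py <<'E'
import numpy as np, cv2
from bench import robot
from scipy.spatial.transform import Rotation as R
def pts(c):
    d=c["depth"];H,W=d.shape;f=H/2/np.tan(np.radians(c["vfov"])/2)
    v,u=np.mgrid[0:H,0:W]
    P=np.stack([(u-c["cx"])/f*d,-(v-c["cy"])/f*d,-d],-1)
    return P@c["pose"][:3,:3].T+c["pose"][:3,3]
def proj(c,X):
    f=240/np.tan(np.radians(c["vfov"])/2)
    p=(np.atleast_2d(X)-c["pose"][:3,3])@c["pose"][:3,:3]
    return np.c_[c["cx"]+f*p[:,0]/-p[:,2],c["cy"]+f*p[:,1]/p[:,2]]
def tool():
    s=robot.read_state()
    return s["ee_pos"],R.from_euler("xyz",s["tcp_rot"]).as_matrix()
E
python3 - <<'E'
from h import *
c=robot.capture("top");P=pts(c);np.savez("top0.npz",**{k:np.asarray(v) for k,v in c.items()})
im=cv2.resize(c["pixels"][180:310,235:435],None,fx=4,fy=4,interpolation=cv2.INTER_CUBIC);cv2.imwrite("pics/topc.png",im)
c2=robot.capture("scene");np.savez("sc0.npz",**{k:np.asarray(v) for k,v in c2.items()})
cv2.imwrite("pics/scc.png",cv2.resize(c2["pixels"][150:330,210:430],None,fx=3.3,fy=3.3,interpolation=cv2.INTER_CUBIC))
z=P[...,2]
for (u,v) in [(375,280),(300,245),(350,290),(380,250),(381,272),(262,245),(312,200),(400,500-20)]: print(u,v,P[v,u])
print(tool())
E
```

```text
375 280 [ 0.44024564 -0.11152002  0.02559499]
300 245 [0.5376263  0.13093221 0.1038822 ]
350 290 [ 0.40633408 -0.03208347  0.01703615]
380 250 [ 0.53147547 -0.12030851  0.080879  ]
381 272 [ 0.46434534 -0.12726116  0.05443997]
262 245 [0.54394644 0.25715869 0.02495375]
312 200 [ 0.7029459   0.09935991 -0.0015939 ]Traceback (most recent call last):
  File "<stdin>", line 7, in <module>
IndexError: index 480 is out of bounds for axis 0 with size 480
```

View pics/topc.png

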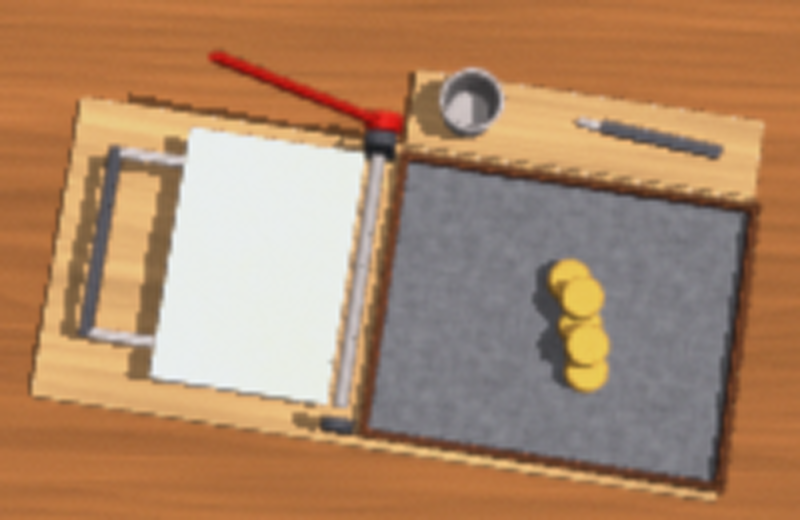

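View pics/scc.png

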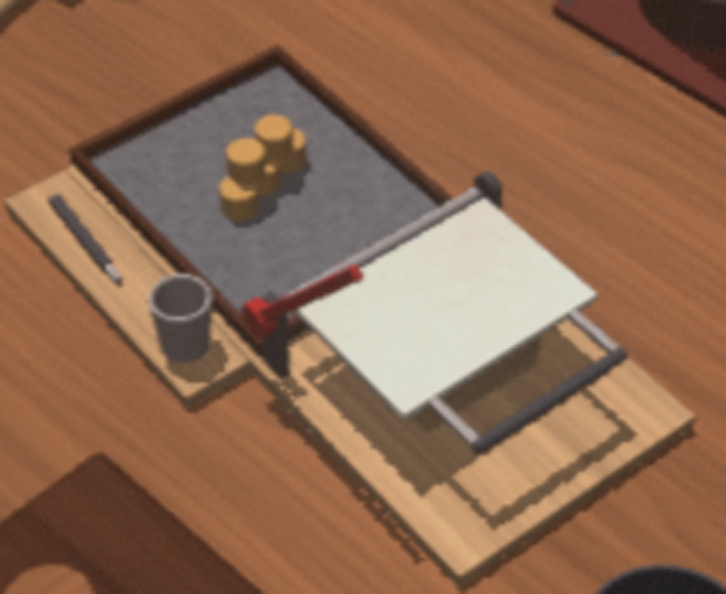

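```bash
cat >> h.py <<'E'
def ray(c,uv,z):
    f=240/np.tan(np.radians(c["vfov"])/2);uv=np.atleast_2d(uv).astype(float)
    d=np.c_[(uv[:,0]-c["cx"])/f,-(uv[:,1]-c["cy"])/f,-np.ones(len(uv))]@c["pose"][:3,:3].T
    o=c["pose"][:3,3];z=np.broadcast_to(z,len(uv))
    return o+d*((z-o[2])/d[:,2])[:,None]
E
python3 - <<'E'
from h import *
c=dict(np.load("top0.npz"));
px=c["pixels"].astype(int);hsv=cv2.cvtColor(c["pixels"],cv2.COLOR_BGR2HSV).astype(int)
box=np.zeros(px.shape[:2],bool);box[180:310,235:435]=1
def rect(m,z,nm):
    m=m.astype(np.uint8);n,l,s,_=cv2.connectedComponentsWithStats(m);k=1+np.argmax(s[1:,4]);m=(l==k)
    v,u=np.nonzero(m);W=ray(c,np.c_[u,v],z)
    r=cv2.minAreaRect((W[:,:2]*1000).astype(np.float32));print(nm,len(u),r,'depthz',np.median(pts(c)[m][:,2])); print((cv2.boxPoints(r)).round(1).tolist())
rect(box&(hsv[...,2]>190)&(hsv[...,1]<40),0.095,'panel')
rect(box&(hsv[...,1]<60)&(hsv[...,2]<140)&(np.arange(640)[None]>325),0.021,'floor')
v,u=np.nonzero(box&(hsv[...,1]>200)&((hsv[...,0]<5)|(hsv[...,0]>175)));P=pts(c)[v,u];print(len(u));
i=np.argsort(u);print(np.c_[u,v,P.round(3)][i][::6])
E
```

```text
panel 2860 ((539.8748779296875, 158.42868041992188), (187.18638610839844, 198.88714599609375), 82.82147979736328) depthz 0.09577808919486541
[[429.5, 78.0], [626.7999877929688, 53.099998474121094], [650.2000122070312, 238.89999389648438], [452.8999938964844, 263.70001220703125]]
floor 5407 ((507.23065185546875, -109.24745178222656), (280.2054748535156, 221.05975341796875), 82.8876724243164) depthz 0.02188668794420301
[[380.20001220703125, -234.60000610351562], [599.5999755859375, -262.0], [634.2999877929688, 16.100000381469727], [414.8999938964844, 43.5]]
130
[[2.88e+02 1.94e+02 6.66e-01 1.65e-01 2.53e-01]
 [2.90e+02 1.95e+02 6.62e-01 1.59e-01 2.56e-01]
 [2.93e+02 1.95e+02 6.65e-01 1.51e-01 2.47e-01]
 [2.95e+02 1.97e+02 6.61e-01 1.45e-01 2.36e-01]
 [2.97e+02 1.98e+02 6.61e-01 1.40e-01 2.23e-01]
 [3.00e+02 1.98e+02 6.60e-01 1.31e-01 2.27e-01]
 [3.02e+02 1.99e+02 6.62e-01 1.26e-01 2.04e-01]
 [3.05e+02 1.99e+02 6.64e-01 1.17e-01 2.00e-01]
 [3.07e+02 2.01e+02 6.60e-01 1.11e-01 1.87e-01]
 [3.09e+02 2.03e+02 6.56e-01 1.05e-01 1.79e-01]
 [3.12e+02 2.03e+02 6.59e-01 9.70e-02 1.66e-01]
 [3.14e+02 2.05e+02 6.55e-01 9.00e-02 1.54e-01]
 [3.17e+02 2.05e+02 6.56e-01 8.10e-02 1.54e-01]
 [3.20e+02 2.06e+02 6.55e-01 7.20e-02 1.42e-01]
 [3.23e+02 2.07e+02 6.55e-01 6.30e-02 1.29e-01]
 [3.25e+02 2.09e+02 6.51e-01 5.60e-02 1.17e-01]
 [3.27e+02 2.11e+02 6.48e-01 5.00e-02 9.90e-02]
 [3.29e+02 2.09e+02 6.54e-01 4.40e-02 1.05e-01]
 [3.30e+02 2.11e+02 6.47e-01 4.00e-02 1.08e-01]
 [3.32e+02 2.08e+02 6.58e-01 3.40e-02 1.02e-01]
 [3.33e+02 2.10e+02 6.51e-01 3.10e-02 1.03e-01]
 [3.34e+02 2.12e+02 6.46e-01 2.80e-02 9.60e-02]]
```

```bash
cat >> h.py <<'E'
C0=np.array([.5072,-.1092]);YAW=-.1242
Rs=np.array([[np.cos(YAW),-np.sin(YAW)],[np.sin(YAW),np.cos(YAW)]])
def st(w): return (np.atleast_2d(w)[:,:2]-C0)@Rs
def wo(s): return np.atleast_2d(s)@Rs.T+C0
E
python3 - <<'E'
from h import *
c=dict(np.load("top0.npz"))
for n,x,y,z in [("up1",582,298,.077),("up2",587,345,.077),("lo+x",568,278,.049),("lomid",580,323,.049),("lo-x",586,373,.049)]:
    w=ray(c,[[(x+.5)/4-.5+235,(y+.5)/4-.5+180]],z)[0];print(n,w.round(4),st(w).round(4))
# wall crossing: refine from scene cam with upper tops by depth
for f in ("sc0.npz","top0.npz"):
    c=dict(np.load(f));P=pts(c);hsv=cv2.cvtColor(c["pixels"],cv2.COLOR_BGR2HSV).astype(int)
    S=st(P.reshape(-1,3)).reshape(480,640,2)
    m=(abs(S[...,0])<.1)&(abs(S[...,1])<.13)&(P[...,2]>.068)&(P[...,2]<.09)
    print(f,'up pts',m.sum(),'z',np.median(P[m][:,2]),cv2.kmeans(S[m].astype(np.float32),2,None,(3,50,1e-5),5,cv2.KMEANS_PP_CENTERS)[2])
    red=(hsv[...,1]>170)&((hsv[...,0]<5)|(hsv[...,0]>175))&(abs(S[...,0]-.126)<.03)&(S[...,1]>.19)&(S[...,1]<.36)
    y=S[red][:,1]-.165;z=P[red][:,2]-.09
    k=np.hypot(y,z)>.06
    vx,vy,x0,y0=cv2.fitLine(np.c_[y,z][k].astype(np.float32),cv2.DIST_HUBER,0,.01,.01).ravel()
    print('mark',red.sum(),np.arctan2(vy,vx),'thru hinge',np.median(np.arctan2(z[k],y[k])),'rmax',np.hypot(y,z).max(),np.median(S[red][:,0]))
p,Rt=tool();print(p,st(p),Rt.round(3))
E
```

```text
up1 [ 0.5189 -0.1213  0.077 ] [[ 0.0131 -0.0105]]
up2 [ 0.4819 -0.1256  0.077 ] [[-0.0231 -0.0194]]
lo+x [ 0.5377 -0.113   0.049 ] [[ 0.0308 -0.    ]]
lomid [ 0.5018 -0.1231  0.049 ] [[-0.0036 -0.0144]]
lo-x [ 0.462  -0.1283  0.049 ] [[-0.0425 -0.0246]]
sc0.npz up pts 194 z 0.07801045474049106 [[ 0.01816722 -0.00860861]
 [-0.0190139  -0.01766157]]Traceback (most recent call last):
  File "<stdin>", line 14, in <module>
cv2.error: OpenCV(4.12.0) /io/opencv/modules/imgproc/src/linefit.cpp:50: error: (-215:Assertion failed) count > 0 in function 'fitLine2D_wods'
```

Run:
```python
from h import *
for f in ("sc0.npz","top0.npz"):
    c=dict(np.load(f));P=pts(c);px=c["pixels"].astype(int)
    S=st(P.reshape(-1,3)).reshape(480,640,2)
    red=(px[...,2]>2.2*px[...,1])&(px[...,2]>2.2*px[...,0])&(px[...,2]>70)&(abs(S[...,0]-.126)<.04)&(S[...,1]>.12)&(S[...,1]<.36)&(P[...,2]>.06)
    y=S[red][:,1]-.165;z=P[red][:,2]-.09
    k=np.hypot(y,z)>.05
    vx,vy,x0,y0=cv2.fitLine(np.c_[y,z][k].astype(np.float32),cv2.DIST_HUBER,0,.01,.01).ravel()
    print(f,'mark',red.sum(),np.arctan2(vy,vx),'thru hinge',np.median(np.arctan2(z[k],y[k])),'rmax',np.hypot(y,z).max(),np.median(S[red][:,0]))
p,Rt=tool();print(p,st(p));print(Rt.round(3))
ya=np.arctan2(Rt[1,1],Rt[0,1]);print('jaw yaw',np.degrees(ya),'row perp',np.degrees(.2+np.pi/2),'st y',np.degrees(YAW+np.pi/2))
```

```text
sc0.npz mark 53 -0.47285068 thru hinge 0.9185918163352368 rmax 0.20852316267680213 0.1295349413276097
top0.npz mark 182 0.8933175 thru hinge 0.9416961204717381 rmax 0.21219986126314333 0.12381831008305758
[0.15370903 0.63132546 0.22212308] [[-0.44250504  0.69103046]]
[[-0.     0.237  0.972]
 [-0.001  0.972 -0.237]
 [-1.    -0.001  0.   ]]
jaw yaw 76.319356903346 row perp 101.45915590261646 st y 82.88386418447517
```

```bash
cat >> h.py <<'E'
def go(*wps):
    """wps: (x,y,z,jawyaw_deg) world targets -> rows in the tool axes"""
    p,Rt=tool();ya=np.degrees(np.arctan2(Rt[1,1],Rt[0,1]));print('at',p.round(4),'yaw',round(ya,1),'st',st(p).round(4))
    for w in wps:
        d=Rt.T@(np.array(w[:3])-p);t=-((w[3]-ya+180)%360-180) if len(w)>3 else 0
        print('%.4f %.4f %.4f %.1f'%(*d,t))
E
python3 -c "
from h import *
go((.42,.3,.22,90),(.519,-.121,.15,101.5))"
```

```text
at [0.1537 0.6313 0.2221] yaw 76.3 st [[-0.4425  0.691 ]]
0.0024 -0.2589 0.3371 -13.7
0.0727 -0.6445 0.5329 -25.2
```

>>> send_rows(
  motion="0.002 -0.259 0.337 -13.7;0.002 -0.259 0.337 -13.7;0.002 -0.259 0.337 -13.7;0.002 -0.259 0.337 -13.7;0.002 -0.259 0.337 -13.7;0.002 -0.259 0.337 -13.7;0.002 -0.259 0.337 -13.7;0.002 -0.259 0.337 -13.7;0.073 -0.645 0.533 -25;0.073 -0.645 0.533 -25",
  grip=0,
)

```text
time: 1.5
ee_pos: [0.4475, 0.1832, 0.2007]
tcp_rot: [0.304, 1.57, 0.508]
ft_force: [2.0, -0.0, 0.5]
finger_gap: 0.0869
```

```bash
python3 -c "
from h import *
print(robot.read_state()['time'])
go((.519,-.121,.15,101.5))"
```

```text
1.5
at [0.4475 0.1832 0.2007] yaw 101.6 st [[-0.0955  0.2827]]
0.0507 -0.3124 0.0086 0.1
```

>>> send_rows(
  motion="0.05 -0.311 0.008 0;0.05 -0.311 0.008 0;0.05 -0.311 0.008 0;0.05 -0.311 0.008 0;0.05 -0.311 0.008 0;0.05 -0.311 0.008 0;0.05 -0.311 0.008 0",
)

```text
time: 2.38
ee_pos: [0.5165, -0.1192, 0.1506]
tcp_rot: [2.646, 1.57, 2.844]
ft_force: [0.0, 0.6, -0.2]
finger_gap: 0.087
```

```bash
python3 -c "
from h import *
c=robot.capture('wrist');cv2.imwrite('pics/w1.png',c['pixels']);np.savez('w1.npz',**c)
P=pts(c);S=st(P.reshape(-1,3)).reshape(480,640,2)
m=(abs(S[...,0])<.1)&(abs(S[...,1])<.13)&(P[...,2]>.045)&(P[...,2]<.085)
print(m.sum())
c=robot.capture('top');cv2.imwrite('pics/topc1.png',cv2.resize(c['pixels'][180:310,235:435],None,fx=4,fy=4))
go((.519,-.121,.054,101.5))"
```

```text
7103
at [ 0.5167 -0.1181  0.1509] yaw 101.5 st [[ 0.0105 -0.0076]]
0.0969 -0.0034 0.0017 -0.0
```

View pics/w1.png

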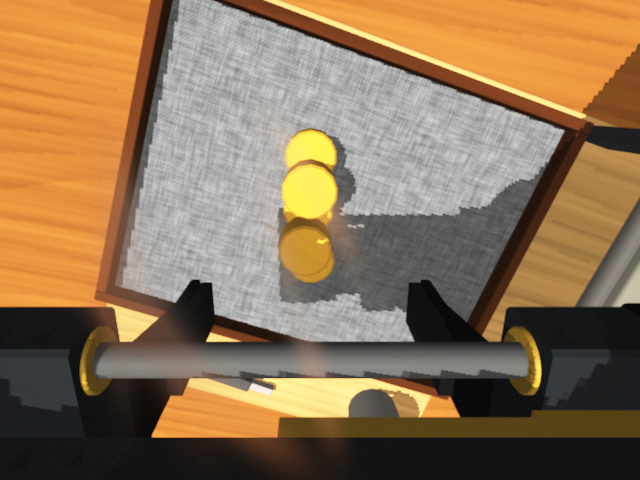

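```bash
python3 -c "
from h import *
c=dict(np.load('w1.npz'))
for u,v,z in [(310,191,.077),(311,154,.049),(305.5,247,.077),(308,260,.049)]:
    w=ray(c,[[u,v]],z)[0];print(w.round(4),st(w).round(4), pts(c)[int(v),int(u)].round(4))
"
```

```text
[ 0.4813 -0.1253  0.077 ] [[-0.0237 -0.0192]] [ 0.4815 -0.1253  0.0763]
[ 0.463  -0.1283  0.049 ] [[-0.0415 -0.0244]] [ 0.4631 -0.1283  0.0484]
[ 0.5167 -0.1211  0.077 ] [[ 0.0109 -0.0107]] [ 0.5168 -0.1214  0.0767]
[ 0.5358 -0.1159  0.049 ] [[ 0.0292 -0.0031]] [ 0.5251 -0.1179  0.0764]
```

>>> send_rows(
  motion="0.06 -0.003 0.0 0;0.096 -0.003 0.0 0;0.096 -0.003 0.0 0;0.096 -0.003 0.0 0",
)

```text
time: 2.98
ee_pos: [0.5181, -0.1223, 0.0564]
tcp_rot: [-0.12, 1.569, 0.079]
ft_force: [0.2, 0.4, 0.0]
finger_gap: 0.087
```

>>> send_rows(
  motion="0 0 0 0;0 0 0 0;0 0 0 0;0 0 0 0;0 0 0 0",
  grip=255,
  grip_force=25,
)

```text
time: 3.6
ee_pos: [0.517, -0.1231, 0.0549]
tcp_rot: [-2.335, 1.571, -2.138]
ft_force: [-0.0, -0.6, -0.1]
finger_gap: 0.0447
```

```bash
python3 -c "
from h import *
w=wo([.07,-.085])[0];go((*w,.12,101.5),(*w,.028,101.5))"
```

```text
at [ 0.517  -0.1231  0.0549] yaw 101.3 st [[ 0.0115 -0.0125]]
-0.0651 -0.0873 0.0326 -0.2
0.0269 -0.0872 0.0326 -0.2
```

Still closing; wait a little more.

>>> send_rows(
  motion="0 0 0 0;0 0 0 0;0 0 0 0",
)

```text
time: 3.98
ee_pos: [0.517, -0.1229, 0.0549]
tcp_rot: [2.671, 1.571, 2.869]
ft_force: [-1.2, 0.9, 0.8]
finger_gap: 0.033
```

>>> send_rows(
  motion="-0.06 0 0 0;-0.065 -0.05 0.02 0;-0.065 -0.087 0.033 0;-0.065 -0.087 0.033 0;-0.02 -0.087 0.033 0;0.022 -0.087 0.033 0;0.027 -0.087 0.033 0;0.027 -0.087 0.033 0",
)

```text
time: 4.97
ee_pos: [0.5661, -0.2014, 0.028]
tcp_rot: [2.705, 1.57, 2.903]
ft_force: [-0.5, 0.0, -1.9]
finger_gap: 0.033
```

```bash
python3 -c "
from h import *
go();
print(robot.read_state()['ft_force'])"
```

```text
at [ 0.5661 -0.2014  0.028 ] yaw 101.3 st [[ 0.0698 -0.0842]]
[-0.5110781   0.00545778 -1.94351293]
```

>>> send_rows(
  motion="0 0 0 0;0 0 0 0;0 0 0 0",
  grip=100,
)

```text
time: 5.35
ee_pos: [0.5668, -0.2019, 0.0285]
tcp_rot: [-0.248, 1.57, -0.05]
ft_force: [-0.5, 0.5, 0.5]
finger_gap: 0.051
```

```bash
python3 -c "
from h import *
go((.4815,-.1253,.10,101.5),(.4815,-.1253,.0545,101.5))"
```

```text
at [ 0.5668 -0.2019  0.0285] yaw 101.3 st [[ 0.0706 -0.0846]]
-0.0716 0.0918 -0.0686 -0.2
-0.0261 0.0918 -0.0686 -0.2
```

>>> send_rows(
  motion="-0.06 0 0 0;-0.072 0.04 -0.03 0;-0.072 0.092 -0.069 0;-0.072 0.092 -0.069 0;-0.072 0.092 -0.069 0;-0.026 0.092 -0.069 0;-0.026 0.092 -0.069 0;-0.026 0.092 -0.069 0",
  grip=70,
)

```text
time: 6.35
ee_pos: [0.4814, -0.1265, 0.0548]
tcp_rot: [-1.762, 1.569, -1.566]
ft_force: [0.8, -0.3, 0.9]
finger_gap: 0.063
```

>>> send_rows(
  motion="0 0 0 0;0 0 0 0;0 0 0 0;0 0 0 0;0 0 0 0",
  grip=255,
)

```text
time: 6.98
ee_pos: [0.4811, -0.1254, 0.0543]
tcp_rot: [-0.516, 1.57, -0.319]
ft_force: [0.1, -1.5, 4.5]
finger_gap: 0.0328
```

```bash
python3 -c "
from h import *
w=wo([-.07,-.085])[0];go((*w,.12,101.5),(*w,.028,101.5));print(robot.read_state()['finger_gap'])"
```

```text
at [ 0.4811 -0.1254  0.0543] yaw 101.3 st [[-0.0239 -0.0193]]
-0.0658 -0.0478 -0.0644 -0.2
0.0262 -0.0477 -0.0645 -0.2
0.03278876933398983
```

>>> send_rows(
  motion="-0.06 0 0 0;-0.066 -0.03 -0.04 0;-0.066 -0.048 -0.064 0;-0.066 -0.048 -0.064 0;-0.02 -0.048 -0.064 0;0.022 -0.048 -0.064 0;0.027 -0.048 -0.064 0;0.027 -0.048 -0.064 0",
)

```text
time: 7.98
ee_pos: [0.427, -0.1842, 0.0262]
tcp_rot: [2.995, 1.568, -3.091]
ft_force: [0.1, 0.2, -2.0]
finger_gap: 0.0331
```

>>> send_rows(
  motion="0 0 0 0;0 0 0 0;0 0 0 0",
  grip=100,
)

```text
time: 8.35
ee_pos: [0.4277, -0.1847, 0.0271]
tcp_rot: [0.011, 1.57, 0.209]
ft_force: [-0.4, 0.1, -0.4]
finger_gap: 0.051
```

```bash
python3 -c "
from h import *
print(robot.read_state()['finger_gap'])
go((.4985,-.122,.10,101.5),(.4985,-.122,.0265,101.5))"
```

```text
0.05104494717157804
at [ 0.4277 -0.1847  0.0271] yaw 101.3 st [[-0.0696 -0.0848]]
-0.0728 0.0476 0.0818 -0.2
0.0007 0.0476 0.0818 -0.2
```

Lift above the middle slug and look from the wrist before gripping.

>>> send_rows(
  motion="-0.06 0 0 0;-0.11 0.02 0.04 0;-0.11 0.048 0.082 0;-0.11 0.048 0.082 0;-0.11 0.048 0.082 0",
  grip=70,
)

```text
time: 8.98
ee_pos: [0.4978, -0.122, 0.1366]
tcp_rot: [-2.852, 1.57, -2.655]
ft_force: [-0.2, 0.8, 0.2]
finger_gap: 0.0634
```

```bash
python3 -c "
from h import *
c=robot.capture('wrist');cv2.imwrite('pics/w2.png',c['pixels']);np.savez('w2.npz',**c)
go((.4985,-.122,.0265,101.5))"
```

```text
at [ 0.4975 -0.1225  0.1365] yaw 101.2 st [[-0.008  -0.0144]]
0.1100 0.0003 0.0012 -0.3
```

View pics/w2.png

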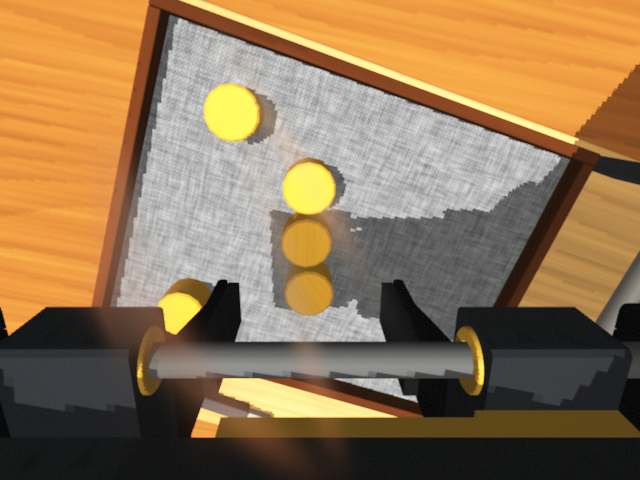

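```bash
python3 -c "
from h import *
c=dict(np.load('w2.npz'))
for u,v in [(309,186),(306,241),(308.5,291),(231.5,112)]:
    w=ray(c,[[u,v]],.049)[0];print(w.round(4),st(w).round(4), pts(c)[int(v),int(u)].round(4))
"
```

```text
[ 0.4624 -0.1289  0.049 ] [[-0.042  -0.0251]] [ 0.4624 -0.1289  0.0493]
[ 0.4987 -0.1237  0.049 ] [[-0.0066 -0.0154]] [ 0.4988 -0.1237  0.0488]
[ 0.5339 -0.1151  0.049 ] [[ 0.0272 -0.0025]] [ 0.5346 -0.1153  0.0477]
[ 0.4277 -0.1828  0.049 ] [[-0.0698 -0.0829]] [ 0.4278 -0.1833  0.0476]
```

>>> send_rows(
  motion="0.06 -0.001 0.001 0;0.1 -0.001 0.001 0;0.11 -0.001 0.001 0;0.11 -0.001 0.001 0;0.11 -0.001 0.001 0",
)

```text
time: 9.65
ee_pos: [0.5007, -0.1229, 0.0285]
tcp_rot: [-0.137, 1.568, 0.06]
ft_force: [0.3, -0.1, 1.1]
finger_gap: 0.0625
```

>>> send_rows(
  motion="0 0 0 0;0 0 0 0;0 0 0 0;0 0 0 0;0 0 0 0",
  grip=255,
)

```text
time: 10.28
ee_pos: [0.4998, -0.1226, 0.0271]
tcp_rot: [-0.696, 1.57, -0.499]
ft_force: [-1.0, -0.6, 3.1]
finger_gap: 0.0332
```

```bash
python3 -c "
from h import *
print(robot.read_state()['finger_gap'])
w=wo([-.02,.045])[0];go((*w,.12,101.5),(*w,.028,101.5))"
```

```text
0.03322381390636276
at [ 0.4998 -0.1226  0.0271] yaw 101.3 st [[-0.0057 -0.0142]]
-0.0929 0.0607 0.0052 -0.2
-0.0009 0.0607 0.0052 -0.2
```

Lift straight up well clear before moving across; come down to ~1 mm above its old height.

>>> send_rows(
  motion="-0.05 0 0 0;-0.06 0 0 0;-0.06 0.03 0.003 0;-0.06 0.061 0.005 0;-0.06 0.061 0.005 0;-0.02 0.061 0.005 0;0 0.061 0.005 0;0 0.061 0.005 0",
)

```text
time: 11.28
ee_pos: [0.4915, -0.0624, 0.0255]
tcp_rot: [-2.92, 1.568, -2.724]
ft_force: [0.6, 0.2, -2.3]
finger_gap: 0.0331
```

>>> send_rows(
  motion="0 0 0 0;0 0 0 0;0 0 0 0",
  grip=120,
)

```text
time: 11.65
ee_pos: [0.4928, -0.0616, 0.0273]
tcp_rot: [0.129, 1.57, 0.327]
ft_force: [-0.7, -0.3, -0.8]
finger_gap: 0.045
```

```bash
python3 -c "
from h import *
print(robot.read_state()['finger_gap'])
w=wo([0,.32])[0];w2=wo([0,.37])[0];go((*w,.2,82.9),(*w2,.14,82.9))"
```

```text
0.045046572525479146
at [ 0.4928 -0.0616  0.0273] yaw 101.3 st [[-0.0201  0.0454]]
-0.1726 0.2541 0.1061 18.4
-0.1126 0.3016 0.1218 18.4
```

>>> send_rows(
  motion="-0.06 0 0 0;-0.12 0 0 0;-0.173 0 0 5;-0.173 0.06 0.025 12;-0.173 0.12 0.05 18;-0.173 0.18 0.08 18;-0.173 0.25 0.106 18;-0.173 0.254 0.106 18;-0.173 0.254 0.106 18",
)

```text
time: 12.78
ee_pos: [0.5463, 0.21, 0.1996]
tcp_rot: [-1.857, 1.57, -1.97]
ft_force: [-0.0, -1.3, -0.3]
finger_gap: 0.0462
```

```bash
python3 -c "
from h import *
go()
c=robot.capture('scene');np.savez('s3.npz',**c);cv2.imwrite('pics/s3.png',cv2.resize(c['pixels'][130:330,210:450],None,fx=3.3,fy=3,interpolation=cv2.INTER_CUBIC))
c=robot.capture('top');np.savez('t3.npz',**c);cv2.imwrite('pics/t3.png',cv2.resize(c['pixels'][180:310,235:435],None,fx=4,fy=4,interpolation=cv2.INTER_CUBIC))
hsv=cv2.cvtColor(c['pixels'],cv2.COLOR_BGR2HSV).astype(int);S=st(ray(c,np.stack(np.meshgrid(np.arange(640),np.arange(480)),-1).reshape(-1,2),.049)).reshape(480,640,2)
m=(hsv[...,1]>120)&(hsv[...,2]>100)&(abs(S[...,0])<.1)&(abs(S[...,1])<.13)
n,l,s,ce=cv2.connectedComponentsWithStats(m.astype(np.uint8))
Q=[]
for i in range(1,n):
    if s[i,4]>20: w=ray(c,[ce[i]],.049)[0];q=st(w)[0];Q.append(q);print(s[i,4],q.round(4),pts(c)[int(ce[i][1]),int(ce[i][0])].round(3))
from scipy.spatial.distance import pdist;print(pdist(np.array(Q)).round(4))
"
```

```text
at [0.5463 0.21   0.1996] yaw 83.5 st [[-0.0007  0.3215]]
87 [ 0.0723 -0.0812] [ 0.57  -0.198  0.048]
90 [ 0.0289 -0.0009] [ 0.539 -0.112  0.043]
92 [-0.0212  0.046 ] [ 0.495 -0.06   0.052]
89 [-0.0407 -0.0238] [ 0.464 -0.124  0.058]
91 [-0.0694 -0.0821] [ 0.431 -0.179  0.047]
[0.0913 0.1579 0.1268 0.1417 0.0686 0.0733 0.1275 0.0725 0.1369 0.065 ]
```

View pics/t3.png

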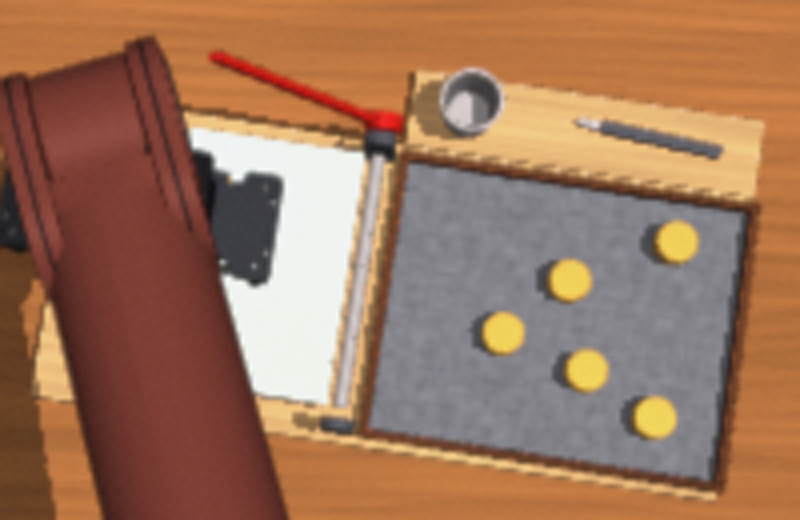

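View pics/s3.png

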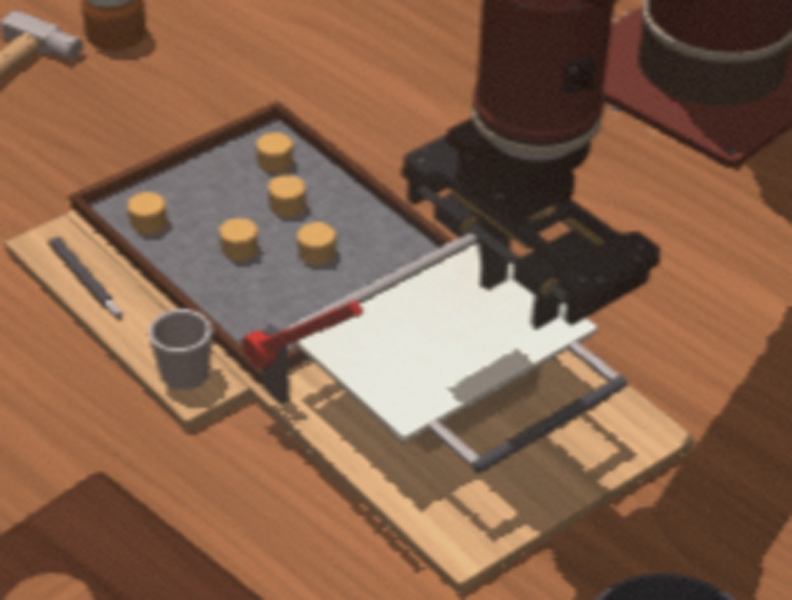

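```bash
python3 -c "
from h import *
w=wo([-.01,.37])[0];go((*w,.16,82.9))"
```

```text
at [0.5468 0.2065 0.2   ] yaw 83.2 st [[2.000e-04 3.182e-01]]
0.0400 0.0519 -0.0099 0.3
```

>>> send_rows(
  motion="0 0.052 -0.01 0;0.04 0.052 -0.01 0;0.04 0.052 -0.01 0;0.04 0.052 -0.01 0",
)

```text
time: 13.38
ee_pos: [0.5437, 0.2591, 0.1614]
tcp_rot: [0.336, 1.57, 0.217]
ft_force: [-0.1, -0.7, -0.3]
finger_gap: 0.0459
```

```bash
python3 -c "
from h import *
go()
c=robot.capture('wrist');np.savez('w4.npz',**c);cv2.imwrite('pics/w4.png',c['pixels'])
P=pts(c);S=st(P.reshape(-1,3)).reshape(480,640,2)
m=(abs(S[...,0])<.06)&(S[...,1]>.33)&(S[...,1]<.41)&(P[...,2]>.075)&(P[...,2]<.11)
print(m.sum(),np.median(S[m],0),np.percentile(S[m][:,1],[2,98]),np.percentile(P[m][:,2],[5,50,95]))
for a,b in [(-.06,-.02),(-.02,.02),(.02,.06)]:
    k=m&(S[...,0]>a)&(S[...,0]<b); print(k.sum(),k.any() and np.median(S[k],0))
"
```

```text
at [0.5437 0.2591 0.1614] yaw 83.1 st [[-0.0094  0.37  ]]
3345 [-0.00948671  0.37008545] [0.3643971  0.37594734] [0.09065861 0.09460055 0.09620319]
1347 [-0.04059644  0.37047008]
1153 [-0.00070909  0.37005611]
845 [0.03598953 0.37011928]
```

View pics/w4.png

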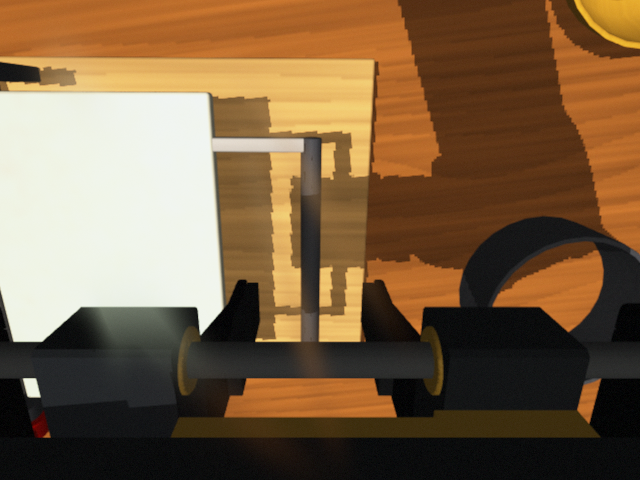

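>>> send_rows(
  motion="0.05 0 0 0;0.088 0 0 0;0.09 0 0 0;0.09 0 0 0",
)

```text
time: 13.92
ee_pos: [0.544, 0.261, 0.072]
tcp_rot: [0.611, 1.569, 0.494]
ft_force: [-0.1, -1.0, -0.2]
finger_gap: 0.0457
```

>>> send_rows(
  motion="0 0 0 0;0 0 0 0;0 0 0 0;0 0 0 0;0 0 0 0;0 0 0 0",
  grip=255,
  grip_force=20,
)

```text
time: 14.68
ee_pos: [0.5426, 0.2592, 0.07]
tcp_rot: [-1.926, 1.569, -2.044]
ft_force: [-3.1, -5.3, 4.9]
finger_gap: 0.0113
```

```bash
python3 -c "
from h import *
print(robot.read_state())
p,Rt=tool()
# arc rows: slip pivot
s0=st(p)[0]
W=[]
for a in np.arange(.1,.901,.1):
    y=.165+.205*np.cos(a)+(s0[1]-.370);z=p[2]+.205*np.sin(a)
    W.append((*wo([s0[0],y])[0],z,82.9))
go(*W)
"
```

```text
{'time': 14.675, 'q': array([-0.99015001,  0.4047564 ,  0.58257515,  1.78057598, -0.25329854,
        1.0336728 ,  1.13924838]), 'qvel': array([-0.00168884,  0.00086225, -0.00189469, -0.00020996, -0.00061081,
       -0.00069398,  0.00071156]), 'joint_efforts': array([-2.32280821e+00, -5.53831136e+01,  6.97114706e+00, -3.55345953e+01,
       -1.32817224e+00, -1.36047307e+00,  3.43032670e-02]), 'ee_pos': array([0.54262336, 0.25917414, 0.06997498]), 'tcp_rot': array([-1.92573957,  1.56852533, -2.0437601 ]), 'ft_force': array([-3.05100903, -5.31674289,  4.87861456]), 'wrist_torque': array([-1.21636329,  0.53971067, -0.06462316]), 'finger_gap': 0.011295682002143943}
at [0.5426 0.2592 0.07  ] yaw 83.2 st [[-0.0105  0.3699]]
-0.0205 -0.0011 -0.0000 0.3
-0.0407 -0.0042 -0.0001 0.3
-0.0606 -0.0093 -0.0001 0.3
-0.0798 -0.0164 -0.0002 0.3
-0.0982 -0.0253 -0.0002 0.3
-0.1157 -0.0361 -0.0003 0.3
-0.1320 -0.0485 -0.0004 0.3
-0.1469 -0.0625 -0.0005 0.3
-0.1604 -0.0779 -0.0006 0.3
```

>>> send_rows(
  motion="-0.010 0 0 0;-0.0205 -0.001 0 0;-0.031 -0.0025 0 0;-0.041 -0.004 0 0;-0.051 -0.0065 0 0;-0.0605 -0.0095 0 0;-0.07 -0.0125 0 0;-0.08 -0.0165 0 0;-0.08 -0.0165 0 0",
)

```text
time: 15.8
ee_pos: [0.5403, 0.2425, 0.1499]
tcp_rot: [-2.072, 1.568, -2.19]
ft_force: [-1.1, -5.8, -6.0]
finger_gap: 0.0109
```

```bash
cat >> h.py <<'E'
def arc(angs):
    p,Rt=tool();s0=st(p)[0]
    b=np.arctan2(p[2]+.0187-.09,s0[1]-.165);print('ang by tcp',b,'r',np.hypot(p[2]+.0187-.09,s0[1]-.165))
    go(*[(*wo([s0[0],.165+.205*np.cos(a)])[0],.09-.0187+.205*np.sin(a)) for a in angs])
E
python3 -c "
from h import *
s=robot.read_state();print(s['ft_force'],s['finger_gap']);arc([.5,.6,.7,.8,.85])
c=robot.capture('scene');cv2.imwrite('pics/s5.png',cv2.resize(c['pixels'][130:330,210:450],None,fx=3.3,fy=3,interpolation=cv2.INTER_CUBIC))"
```

```text
[-1.12516775 -5.81241253 -6.00060939] 0.01089676867163347
ang by tcp 0.3958009490544755 r 0.20383882682293955
at [0.5403 0.2425 0.1499] yaw 83.2 st [[-0.0107  0.3531]]
-0.0197 -0.0082 -0.0001 0.0
-0.0371 -0.0190 -0.0002 0.0
-0.0534 -0.0314 -0.0003 0.0
-0.0684 -0.0454 -0.0004 0.0
-0.0753 -0.0530 -0.0004 0.0
```

View pics/s5.png

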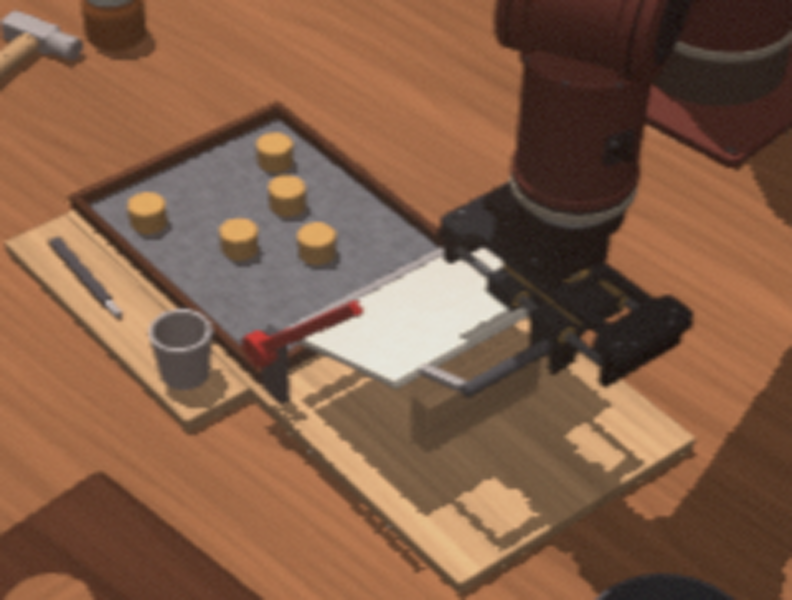

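>>> send_rows(
  motion="-0.010 -0.004 0 0;-0.0195 -0.008 0 0;-0.0285 -0.0135 0 0;-0.037 -0.019 0 0;-0.0455 -0.025 0 0;-0.0535 -0.0315 0 0;-0.061 -0.038 0 0;-0.0685 -0.0455 0 0;-0.075 -0.053 0 0;-0.075 -0.053 0 0",
)

```text
time: 17.1
ee_pos: [0.5331, 0.1889, 0.2236]
tcp_rot: [-2.307, 1.565, -2.426]
ft_force: [-0.3, -6.0, -11.6]
finger_gap: 0.0108
```

```bash
python3 -c "
from h import *
s=robot.read_state();print(s['ft_force'],s['finger_gap']);arc([.88,.9,.92])
for n in ('scene','top'):
    c=robot.capture(n);np.savez(n+'6.npz',**c);
    x0=(280,150,120,90) if n=='scene' else (240,185,120,90)
    cv2.imwrite('pics/%s6.png'%n,cv2.resize(c['pixels'][x0[1]:x0[1]+120,x0[0]:x0[0]+140],None,fx=5,fy=5,interpolation=cv2.INTER_CUBIC))"
```

```text
[ -0.30888617  -6.00617819 -11.59031076] 0.010812026628475
ang by tcp 0.849139477574491 r 0.2028435249889225
at [0.5331 0.1889 0.2236] yaw 83.2 st [[-0.0112  0.299 ]]
-0.0057 -0.0034 -0.0000 0.0
-0.0083 -0.0066 -0.0001 0.0
-0.0108 -0.0099 -0.0001 0.0
```

View pics/scene6.png

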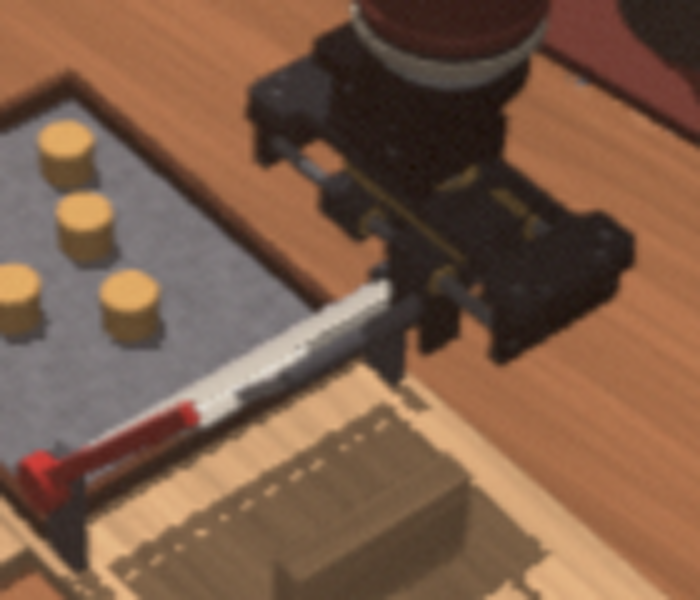

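View pics/top6.png

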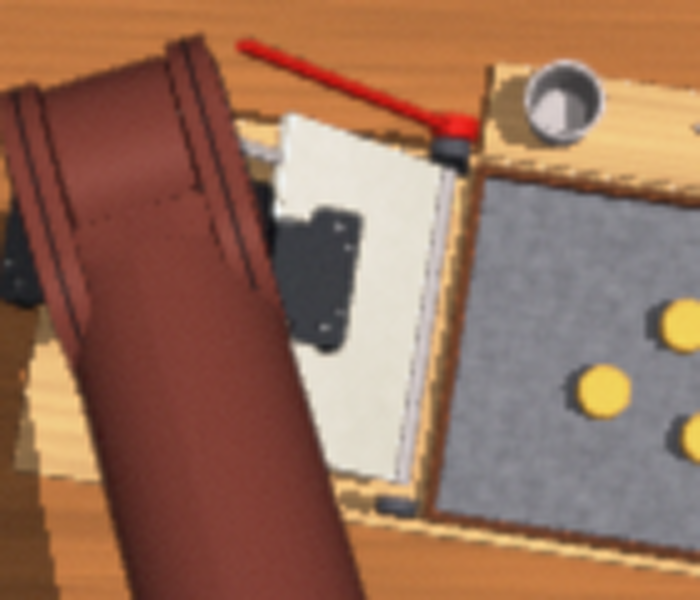

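```bash
python3 -c "
from h import *
from scipy.optimize import least_squares
def P3(x,r,a): 
    w=wo(np.c_[x+0*r,.165+r*np.cos(a)]);return np.c_[w,.09+r*np.sin(a)]
D={}
for f in ('top0','sc0','top6','scene6'):
    c=dict(np.load(f+'.npz'));px=c['pixels'].astype(int)
    red=(px[...,2]>2*px[...,1])&(px[...,2]>2*px[...,0])&(px[...,2]>60)
    box=np.zeros_like(red);q=proj(c,P3(.126,np.array([-.02,.25]),.9));lo=q.min(0).astype(int)-6;hi=q.max(0).astype(int)+6
    box[lo[1]:hi[1],lo[0]:hi[0]]=1;n,l,s,_=cv2.connectedComponentsWithStats((red&box).astype(np.uint8));k=1+np.argmax(s[1:,4])
    v,u=np.nonzero(l==k);D[f]=(c,np.c_[u,v].astype(float))
    for a in (.85,.9,.95): print(f,a,proj(c,P3(.126,np.array([.05,.205]),a)).round(1).tolist())
    i=u.argmin() if 'top' in f else u.argmax();print('tip px',u[i],v[i],len(u))
def res(p,fs):
    out=[]
    for f in fs:
        c,uv=D[f];e=proj(c,P3(p[1],np.array([.03,.205]),p[0]));d=(e[1]-e[0]);L=np.hypot(*d);d/=L
        t=(uv-e[0])@d;k=(t>5)&(t<L)
        out.append((((uv-e[0])@[-d[1],d[0]])*np.clip(t/5-1,0,1)*(t<1.1*L)))
    return np.concatenate(out)
for fs in (['top0','sc0'],['top0'],['sc0'],['top6','scene6']):
    fun=(lambda p:res(p,fs)) 
    if len(fs)==2: r=least_squares(fun,[.9,.126]);print(fs,r.x,np.sqrt(np.mean(r.fun**2)))
    else: r=least_squares(lambda p:res([p[0],.126],fs),[.9]);print(fs,r.x,np.sqrt(np.mean(r.fun**2)))
# panel slope
for f in ('top6','scene6'):
    c=D[f][0];P=pts(c);S=st(P.reshape(-1,3)).reshape(480,640,2);px=c['pixels'].astype(int)
    m=(abs(S[...,0])<.095)&(S[...,1]>.165)&(S[...,1]<.29)&(P[...,2]>.09)&(P[...,2]<.215)&(px.min(-1)>150)
    if m.sum()>50:
        Q=np.c_[S[m],P[m][:,2]];q=Q-np.median(Q,0);n=np.linalg.svd(q)[2][2];print(f,m.sum(),'normal',n,'angle',np.arctan2(-n[1]*np.sign(n[2]),abs(n[2])))
        print('thru', np.median(np.arctan2(Q[:,2]-.09-.005*np.cos(.85),Q[:,1]-.165+.005*np.sin(.85))[Q[:,2]>.15]))
"
```

```text
top0 0.85 [[320.1, 206.4], [285.3, 193.3]]
top0 0.9 [[320.7, 206.4], [287.9, 193.2]]
top0 0.95 [[321.4, 206.4], [290.6, 193.2]]
tip px 287 193 197
sc0 0.85 [[295.4, 244.6], [320.1, 237.3]]
sc0 0.9 [[294.9, 243.7], [318.0, 233.3]]
sc0 0.95 [[294.4, 242.9], [315.8, 229.5]]
tip px 304 238 98
top6 0.85 [[320.1, 206.4], [285.3, 193.3]]
top6 0.9 [[320.7, 206.4], [287.9, 193.2]]
top6 0.95 [[321.4, 206.4], [290.6, 193.2]]
tip px 287 193 198
scene6 0.85 [[295.4, 244.6], [320.1, 237.3]]
scene6 0.9 [[294.9, 243.7], [318.0, 233.3]]
scene6 0.95 [[294.4, 242.9], [315.8, 229.5]]
tip px 318 232 180
['top0', 'sc0'] [0.91831013 0.12462584] 0.6029704388898642
['top0'] [0.88737137] 0.7266050644506745
['sc0'] [0.92149338] 0.15299922876403496
['top6', 'scene6'] [0.91275297 0.12486612] 0.6647652914215195
top6 1341 normal [ 0.00148368 -0.76059218  0.64922827] angle 0.8642260382885305
thru 0.8607200945951503
scene6 229 normal [ 0.0058435  -0.74754141  0.6641895 ] angle 0.8443720441683985
thru 0.8784647869223143
```

>>> send_rows(
  motion="-0.003 -0.002 0 0;-0.006 -0.005 0 0;-0.009 -0.0075 0 0;-0.009 -0.0075 0 0;-0.009 -0.0075 0 0;-0.009 -0.0075 0 0;-0.009 -0.0075 0 0;-0.009 -0.0075 0 0",
)

```text
time: 18.2
ee_pos: [0.5319, 0.18, 0.2309]
tcp_rot: [-2.145, 1.562, -2.266]
ft_force: [0.0, -12.4, -18.2]
finger_gap: 0.0106
```

```bash
python3 -c "
from h import *
s=robot.read_state();print(s['time'],s['ft_force'],s['finger_gap'],abs(s['qvel']).max());arc([.905])
A=[]
for n in ('scene','top'):
    c=robot.capture(n);np.savez(n+'7.npz',**c);P=pts(c);S=st(P.reshape(-1,3)).reshape(480,640,2);px=c['pixels'].astype(int)
    m=(abs(S[...,0])<.095)&(S[...,1]>.165)&(S[...,1]<.29)&(P[...,2]>.09)&(P[...,2]<.215)&(px.min(-1)>140)
    Q=np.c_[S[m],P[m][:,2]];q=Q-np.median(Q,0);v=np.linalg.svd(q)[2][2];print(n,m.sum(),'panel angle',np.arctan2(-v[1]*np.sign(v[2]),abs(v[2])))
    red=(px[...,2]>2*px[...,1])&(px[...,2]>2*px[...,0])&(px[...,2]>60)&(abs(S[...,0]-.126)<.02)&(S[...,1]>.2)&(S[...,1]<.35)&(P[...,2]>.12)
    Y=np.c_[S[red][:,1],P[red][:,2]].astype(np.float32);l=cv2.fitLine(Y,cv2.DIST_HUBER,0,.01,.01).ravel();print('red depth line',len(Y),np.arctan2(l[1],l[0]))
    x0=(260,160) if n=='scene' else (240,185)
    cv2.imwrite('pics/%s7.png'%n,cv2.resize(c['pixels'][x0[1]:x0[1]+120,x0[0]:x0[0]+140],None,fx=5,fy=5,interpolation=cv2.INTER_CUBIC))
c=robot.capture('wrist');cv2.imwrite('pics/w7.png',c['pixels'])"
```

```text
18.2 [  0.02594586 -12.37027091 -18.20256034] 0.010625715848529619 0.0022217858421503043
ang by tcp 0.9059304229986722 r 0.20274029260373058
at [0.5319 0.18   0.2309] yaw 83.1 st [[-0.0113  0.2901]]
-0.0017 0.0015 -0.0000 0.0
scene 74 panel angle 0.898535539484807
red depth line 98 0.90013915
top 1140 panel angle 0.9191537737091275
red depth line 116 0.89414334
```

View pics/scene7.png

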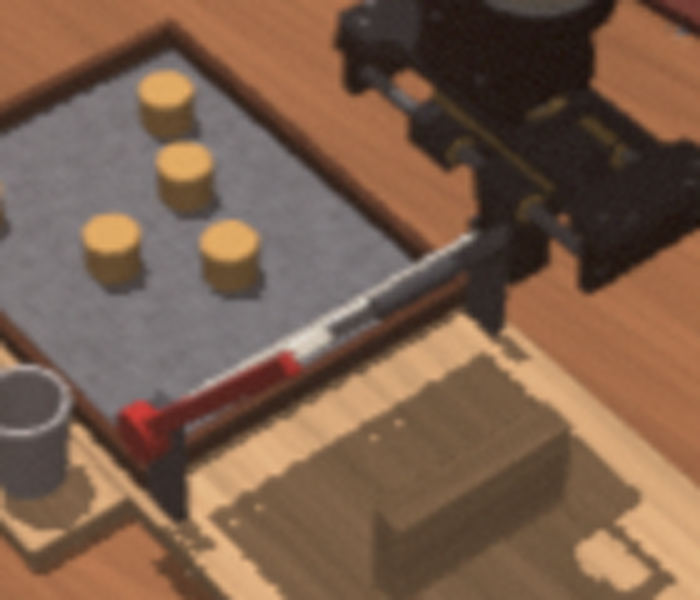

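View pics/w7.png

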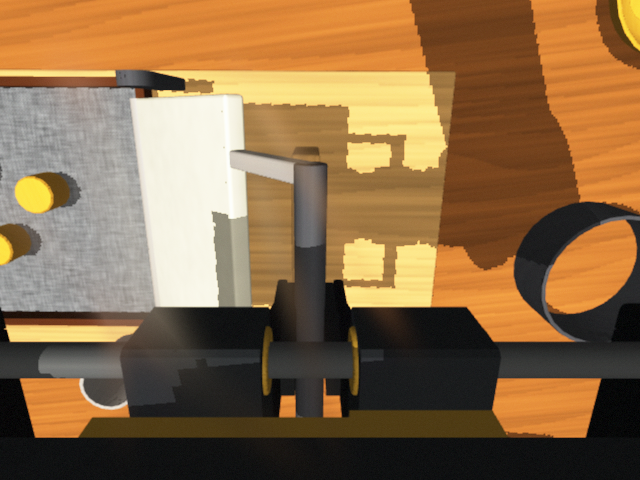

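>>> send_rows(
  motion="0.001 -0.001 0 0;0.002 -0.0015 0 0;0.002 -0.0015 0 0;0.002 -0.0015 0 0;0.002 -0.0015 0 0;0.002 -0.0015 0 0;0.002 -0.0015 0 0;0.002 -0.0015 0 0",
)

```text
time: 19.35
ee_pos: [0.5321, 0.1809, 0.2302]
tcp_rot: [-2.303, 1.565, -2.421]
ft_force: [-1.5, -6.0, -10.1]
finger_gap: 0.011
```

```bash
python3 -c "
from h import *
s=robot.read_state();print(s['time'],s['ft_force'],s['finger_gap'],abs(s['qvel']).max());arc([.905])
for n in ('scene','top'):
    c=robot.capture(n);P=pts(c);S=st(P.reshape(-1,3)).reshape(480,640,2);px=c['pixels'].astype(int)
    m=(abs(S[...,0])<.095)&(S[...,1]>.165)&(S[...,1]<.29)&(P[...,2]>.09)&(P[...,2]<.215)&(px.min(-1)>140)
    Q=np.c_[S[m],P[m][:,2]];q=Q-np.median(Q,0);v=np.linalg.svd(q)[2][2];print(n,m.sum(),'panel angle',np.arctan2(-v[1]*np.sign(v[2]),abs(v[2])))
hsv=cv2.cvtColor(c['pixels'],cv2.COLOR_BGR2HSV).astype(int);S=st(ray(c,np.stack(np.meshgrid(np.arange(640),np.arange(480)),-1).reshape(-1,2),.049)).reshape(480,640,2)
m=(hsv[...,1]>120)&(hsv[...,2]>100)&(abs(S[...,0])<.1)&(abs(S[...,1])<.13)
n,l,s,ce=cv2.connectedComponentsWithStats(m.astype(np.uint8));print(s[1:,4],st(ray(c,ce[1:],.049)).round(3).tolist())"
```

```text
19.35 [ -1.50390671  -6.03365936 -10.10321285] 0.011040717132240438 0.002709705786395929
ang by tcp 0.9005005945361776 r 0.20277145726703827
at [0.5321 0.1809 0.2302] yaw 83.2 st [[-0.0112  0.291 ]]
-0.0023 0.0007 -0.0000 0.0
scene 94 panel angle 0.8866873752471307
top 1149 panel angle 0.9122171497418784
[87 90 92 88 91] [[0.072, -0.081], [0.029, -0.001], [-0.021, 0.046], [-0.041, -0.024], [-0.069, -0.082]]
```

The flap is steady at about 0.90 rad, the set arm reads about 0.90 rad, and the slugs haven't moved, so I'm handing in.

```bash
python3 -c "
from bench import robot
print(robot.job_done())"
```

```text
the job is handed in; nothing more can be done
None
```

I spread the slugs into one layer, lifted the flap to the red set arm's angle and handed the job in at about 19.5 s with the flap still held. I got no verdict back.

- **Slugs:** I moved the two upper slugs and the middle lower one and left the two end slugs where they stood. With the flap still lowered, the smallest centre distance was 65 mm, which leaves about 31 mm of bare lining. The last image showed no slug had moved since.
- **Flap:** I pinched it by the bar (11 mm finger opening) and held it at rest, with about 12 N on the wrist. It read 0.90 rad from the tool position, and 0.89 and 0.91 rad from the two camera depth fits.
- **Red arm:** Most fits put it between 0.89 and 0.92 rad. The cruder first estimates, which I took to read high, reached 0.94. At worst that is about 0.05 rad from the flap, inside the 0.07 allowed.
- **Disagreements:** The first hold pulled on the hinge with about 22 N because my commanded radius was 2–4 mm too long. I eased it inward before handing in. One early line fit of the red arm from the scene camera gave nonsense and I dropped it.
- **Not measured:** I saw no contact with the other things on the bench, but I did not measure whether they or the red arm's tip had shifted.

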